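Load the spice caddy, draw out its telescoping handle and hold it up

TASK

Get the spice caddy ready to carry to the table: stand the two spice jars that are out on the worktop upright in the empty wells at the two ends of the caddy's row, either jar in either well, with the handle still pushed in. Then, with the caddy still standing on the worktop, pinch the handle's grip bar at its orange button so that the button is squeezed in, and keep it squeezed while you draw the handle straight up, past its first stop, to the second stop where it comes no further. Lift the loaded caddy level by that bar to about 5 cm above the worktop and finish there, still holding it up by the bar; leave the mug, garlic, lemon, peeler and everything else where they are.

Things in the scene. Friction and masses are not known exactly. Their poses are not given: they have to be found in the camera images.
- caddy: loose wooden spice tray, 60 (x) x 276 (y) mm, walls 38 high, floor 8, 0.4 kg empty; origin at the centre of its underside, z up, its front (-x, orange button) faces the robot. Four wells 50 mm square in a row along y, centres +106, +48, -48, -106; the end two empty. In the middle an aluminium sleeve, 24 x 34, top at z 124, with a telescoping mast and a black grip bar across the mast's top
- slot_left (a point): centre of the floor of the end well at the caddy's +y (8 mm above the caddy's underside, y = +106 mm)
- slot_right (a point): centre of the floor of the end well at the caddy's -y (8 mm above the caddy's underside, y = -106 mm)
- grip_bar (a point): centre of the black grip bar, which runs along the caddy's y: 84 mm long, 20 mm thick front to back, 24 mm high; 152 mm above the caddy's underside while the handle is pushed in, and rises with the handle. The orange button, 40 mm wide and 10 mm high, stands 6 mm out of the middle of the bar's front (-x) face
- caddy_handle (a joint): how far the handle is drawn out, in m: 0 pushed in and locked, 0.045 first stop, 0.090 second stop and end of its travel. While the button is out, a pin locks the handle at 0 and at either stop, and pulling lifts the whole caddy; with the button squeezed in, the handle slides up with about 2 N and stays where it is left between stops; play at each lock about 1.5 mm
- caddy_button (a joint): how far the button is squeezed in (toward the caddy's +x), in m: 0 out, 0.006 fully in, flush with the bar; the pin is free beyond about 0.004. A spring pushes back with 3 N at first and 8 N fully in, so an ordinary grip across bar and button holds it in
- jar_green: screw-lidded spice jar, 41 mm in diameter and 105 mm tall, 0.11 kg, dark lid, green label, on the worktop; origin at the centre of its underside, z up along the jar; the top 21 mm are the lid, as wide as the jar
- jar_blue: screw-lidded spice jar, 41 mm in diameter and 105 mm tall, 0.11 kg, dark lid, white and dark blue label, on the worktop; origin at the centre of its underside, z up along the jar; the top 21 mm are the lid, as wide as the jar
- jar_in_left: screw-lidded spice jar, 41 mm in diameter and 105 mm tall, 0.11 kg, red-brown and white label, golden-brown contents, already in the inner well at the caddy's +y (to stay there); origin at the centre of its underside, z up along the jar; the top 21 mm are the lid, as wide as the jar
- jar_in_right: screw-lidded spice jar, 41 mm in diameter and 105 mm tall, 0.11 kg, red-brown and white label, golden-brown contents, already in the inner well at the caddy's -y (to stay there); origin at the centre of its underside, z up along the jar; the top 21 mm are the lid, as wide as the jar
- mug_b: grey-white coffee mug, 97 mm tall, about 78 mm across without its handle, a bystander to leave alone
- garlic_bulb: garlic bulb, about 50 mm, a bystander to leave alone
- lemon_fruit: yellow lemon, 71x53x51 mm, a bystander to leave alone
- peeler_white: white vegetable peeler, 170x25x18 mm, lying, a bystander to leave alone
Things that resemble listed ones, but are neither listed nor needed, are in the scene too. Leave any purple look-alike of the jar_in_right alone.

How it is judged (in metres and radians):
On the way, in this order (a step that is already met when the one before it is completed fails the run):
1. both jars stand in the end wells, let go, the handle still pushed in and the caddy on the worktop (((horizontal distance between jar_green and slot_left below 0.012 m and horizontal distance between jar_blue and slot_right below 0.012 m) or (horizontal distance between jar_blue and slot_left below 0.012 m and horizontal distance between jar_green and slot_right below 0.012 m)) and z of jar_green in the frame of caddy between 0.003 and 0.018 m and angle between the z axis of each of jar_green, jar_blue, jar_in_left, jar_in_right and the z axis of caddy, either way round below 0.2 rad and z of jar_blue in the frame of caddy between 0.003 and 0.018 m and z of jar_in_left in the frame of caddy between 0.003 and 0.018 m and z of jar_in_right in the frame of caddy between 0.003 and 0.018 m and contact force between the fingers and jar_green below 0.2 N and contact force between the fingers and jar_blue below 0.2 N and value of joint caddy_handle below 0.015 m and height (world z) of caddy below 0.008 m), for 0.2 s.
2. the handle is drawn out to its second stop with the caddy still on (or barely off) the worktop (value of joint caddy_handle above 0.084 m and height (world z) of caddy below 0.015 m), for 0.04 s.
At the end, for the whole second after the job is handed in: The caddy hangs still and level (10 degrees) from the fingers at the middle of its bar (35 mm), 30 to 90 mm above the worktop, handle at its second stop (over 0.084 m), all four jars down in their wells (end jars within 15 mm of the well centres, inner ones 14 mm) (((horizontal distance between jar_green and slot_left below 0.015 m and horizontal distance between jar_blue and slot_right below 0.015 m) or (horizontal distance between jar_blue and slot_left below 0.015 m and horizontal distance between jar_green and slot_right below 0.015 m)) and z of jar_green in the frame of caddy between 0.003 and 0.018 m and angle between the z axis of each of jar_green, jar_blue, jar_in_left, jar_in_right and the z axis of caddy, either way round below 0.2 rad and z of jar_blue in the frame of caddy between 0.003 and 0.018 m and z of jar_in_left in the frame of caddy between 0.003 and 0.018 m and z of jar_in_right in the frame of caddy between 0.003 and 0.018 m and x of jar_in_left in the frame of caddy between -0.012 and 0.012 m and y of jar_in_left in the frame of caddy between 0.034 and 0.062 m and x of jar_in_right in the frame of caddy between -0.012 and 0.012 m and y of jar_in_right in the frame of caddy between -0.062 and -0.034 m and value of joint caddy_handle above 0.084 m and height (world z) of caddy between 0.03 and 0.09 m and angle between caddy's own z axis and vertical below 0.17 rad and contact force between the fingers and caddy above 3 N and distance between the grasp point and grip_bar below 0.035 m and linear speed of caddy below 0.03 m/s); the arm keeps its last pose, push and grip.
It fails at once if a bystander is moved more than 25 mm (distance of any of mug_b, garlic_bulb, lemon_fruit, peeler_white from where it was at the start of the episode above 0.025 m).
It fails at once if the caddy or one of the jars tips past 35 degrees (angle between any of caddy, jar_green, jar_blue, jar_in_left, jar_in_right's own z axis and vertical above 0.61 rad).
It also fails if it takes over 61 s, if anything falls off the work surface, if the arm or the gripper's body presses on something with over 40 N, if the wrist force passes 120 N, or if a joint passes its speed limit or range.

ROBOT

A 7-joint arm with a two-finger parallel gripper is mounted at the origin on a cart in front of the work surface, level with it; the furniture and walls round the work are solid. World frame = base frame: x ahead of the robot, y to its left, z up, the work surface at z = 0. Lengths are in m, angles in degrees, forces in N, time in s.
With the tool pointing down it reaches from about 0.4 to 0.85 m from the base axis. Payload 6.9 kg.
Tool frame: the origin (TCP) lies midway between the tips of the shut fingers; the grasp point (between the pads) lies 19 mm behind it; z points along the fingers, y is the line along which they close (so a half turn about z gives the same grasp; the last joint's range is limited). The gripper opens to 85 mm and grips with 20 to 120 N. Pads are 22 mm wide; open, the fingers measure 114 mm over their backs; the gripper's body (76 mm by 85 mm) begins 54 mm behind the grasp point. The pads swing forward as they close: fully open they stand 13 mm farther back than shut.
Start: joints at [72.221, 29.078, -13.613, 85.955, 7.202, 65.827, -8.869], TCP at [0.252, -0.572, 0.231] pointing down, gripper open.
Joint ranges: [-176.47, 176.47], [-13.61, 117.27], [-81.72, 77.17], [0.22, 143.17], [-87.28, 267.28], [10, 112.55], [-165.47, 165.47]. Speed limits (degrees/s): [136.94, 136.94, 180, 180, 180, 180, 180].

INTERFACE

Orientations are given as [roll, pitch, yaw] about the fixed x, y, z axes, in that order (R = Rz(yaw) Ry(pitch) Rx(roll)).
In Python, from workcell import robot, planner, imaging gives the robot as it stands. Calls block until the motion is done:
- robot.move_ptp(position, orientation): joint-space move of the TCP to a pose.
- robot.servo_line(position, max_speed=0.15, rotation=None, force_limit=None): straight line of the TCP; rotation=None keeps the orientation; max_speed is the mean speed in m/s. With force_limit (N) it stops when the force on the tool has changed by that much, and returns True; else False.
- robot.set_joints(angles): joint-space move.
- robot.set_gripper(opening, grasp_force=None): opening from 0.0 (shut) to 1.0 (fully open); grasp_force is the grip in N (None keeps the last); returns when the fingers have stopped.
- robot.hold(seconds).
- planner.ik(position, orientation): joint angles nearest the present ones, or None.
- robot.state(): the state.
- imaging.get_image(name): name is "side" or "top" or "wrist"; returns the picture (480x640x3 uint8, blue, green, red); there is no depth.
- imaging.get_calibration(name): a dict with "intrinsics" (3x3 intrinsics, pixels), "rvec" (rotation vector, rad) and "tvec" (3), from world to camera coordinates, as OpenCV has them. Camera axes: x right, y down, z forward; pixel columns grow to the right and rows downward; lengths in m; the calibration is good to about 2 mm. A picture is of the moment at which its call begins: read the wrist's pose just before it. get_calibration takes no time and is no camera call; for the wrist camera it gives the pose at the moment of the call.
A pose or a line that the arm cannot do raises robot.IKError and nothing moves.
- robot.sign_off(): hands the job in; it is judged then, once.
Trained networks look in the newest picture that a camera, given by its name, has taken for a name from the list of things; names that differ only in an ending like _2 or _b are one class to them, and where a whole thing is asked for, a point or a joint stands for the part that bears it (a point fixed in the world has none). Each returns a list of dicts, best first, with "conf" (0 to 1); they miss things now and then, are a little off and sometimes report something else, mostly with a low value. They report only what shows in the picture. A call takes as long as a camera call. They do not tell look-alikes from the thing itself.
- imaging.trace(thing, camera): "pixels" (480x640 bool, what is visible of it) and "bbox" ([centre column, centre row, width, height] in pixels, round what is visible of it).
The state is a dict: "t": time; "q": joint angles; "joint_velocities": joint speeds; "effort": joint torques, N m; "tool_pos": TCP position; "tool_rot": TCP orientation; "contact_force": force on the tool from outside, world axes, zero at the start; "torque": the same for the moment, N m; "gripper_width": opening from 0.0 (shut) to 1.0 (fully open); "grasp_force": force on a finger pad.
Only numpy, scipy, OpenCV 4.12 (cv2) and the standard library are available. Lean on these libraries where they do the work, as an engineer would, in place of code of your own. Each camera call takes 0.05 s, during which the arm holds its last target. There are 200 camera calls.

## Working session

There is one attempt and no reset: what is moved stays moved. The work goes in short steps, each a Python script; the robot and the scene stay as the last script left them, time stands still between calls to the robot, and variables do not carry over. Pictures are saved under pics/ and viewed, at most 10 in all, crops included, and the job is handed in when it is done.

```bash
mkdir -p pics
python3 - <<'E'
from workcell import robot, planner, imaging
import cv2
for n in ["top","side"]:
    im=imaging.get_image(n); cv2.imwrite(f"pics/{n}0.png",im)
    c=imaging.get_calibration(n); print(n,c["intrinsics"],c["rvec"],c["tvec"])
    for t in ["jar_green","jar_blue","jar_in_left","caddy","grip_bar","mug_b","garlic_bulb","lemon_fruit","peeler_white"]:
        print(t,[(round(d["conf"],2),[round(float(v)) for v in d["bbox"]]) for d in imaging.trace(t,n)])
print(robot.state())
E
```

```text
top [[624.56888151   0.         316.58062874]
 [  0.         624.56888151 230.23291288]
 [  0.           0.           1.        ]] [ 2.16361084 -2.15083682  0.15478506] [-0.13903881  0.57038178  1.47496962]
jar_green [(0.66, [342, 288, 22, 19])]
jar_blue [(0.71, [241, 197, 9, 4]), (0.58, [196, 277, 27, 21])]
jar_in_left [(0.63, [227, 201, 25, 16])]
caddy [(0.86, [249, 202, 115, 30])]
grip_bar [(0.67, [242, 196, 34, 9]), (0.55, [248, 203, 114, 30])]
mug_b [(0.7, [343, 147, 35, 46])]
garlic_bulb [(0.79, [250, 148, 17, 20]), (0.23, [342, 146, 34, 46]), (0.21, [198, 278, 21, 21])]
lemon_fruit [(0.79, [288, 145, 23, 22])]
peeler_white [(0.66, [457, 316, 68, 20])]
side [[488.50373152   0.         313.89452033]
 [  0.         488.50373152 224.30967603]
 [  0.           0.           1.        ]] [ 2.37369174 -0.38406265  0.13733828] [-0.5829742   0.11376249  1.36153621]
jar_green [(0.92, [273, 267, 18, 34])]
jar_blue [(0.63, [250, 178, 16, 30]), (0.49, [319, 197, 53, 83])]
jar_in_left [(0.56, [313, 181, 6, 26])]
caddy [(0.96, [320, 196, 53, 76])]
grip_bar [(0.63, [322, 167, 16, 28])]
mug_b [
[... 216 characters left out ...]
, 'q': array([ 72.22087584,  29.076922  , -13.61240456,  85.95385155,
         7.20135186,  65.82850838,  -8.872061  ]), 'joint_velocities': array([ 0.02488753,  0.04713003, -0.0061675 , -0.05412178, -0.00037473,
        0.00974088,  0.02944515]), 'effort': array([-5.07791465e-04, -6.20394659e+01, -2.18528733e+00, -2.49971759e+01,
        1.38976861e-02,  2.05180215e-03,  3.30709668e-05]), 'tool_pos': array([ 0.25242038, -0.57175034,  0.23128947]), 'tool_rot': array([-1.79998732e+02, -5.38870130e-04,  2.38184131e+01]), 'contact_force': array([ 0.775499  , -0.00735531,  1.06502294]), 'torque': array([0.04793831, 0.02242671, 0.02993792]), 'grasp_force': 0.0, 'gripper_width': 1.003280637372695}
```

Run:
```python
import cv2
a=cv2.imread("pics/top0.png")[110:350,150:510]; b=cv2.imread("pics/side0.png")[130:330,220:460]
cv2.imwrite("pics/tc.png",cv2.resize(a,(800,533),interpolation=3)); cv2.imwrite("pics/sc.png",cv2.resize(b,(720,600),interpolation=3))
```

```text
(no output)
```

View pics/tc.png

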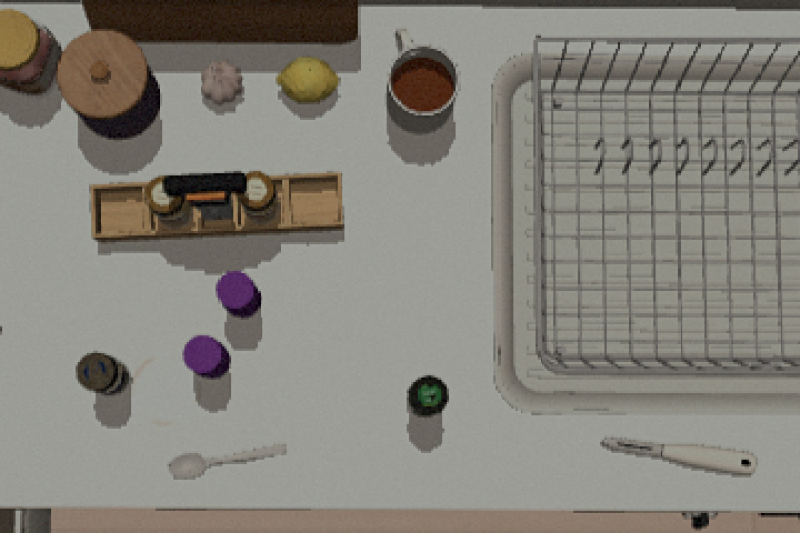

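View pics/sc.png

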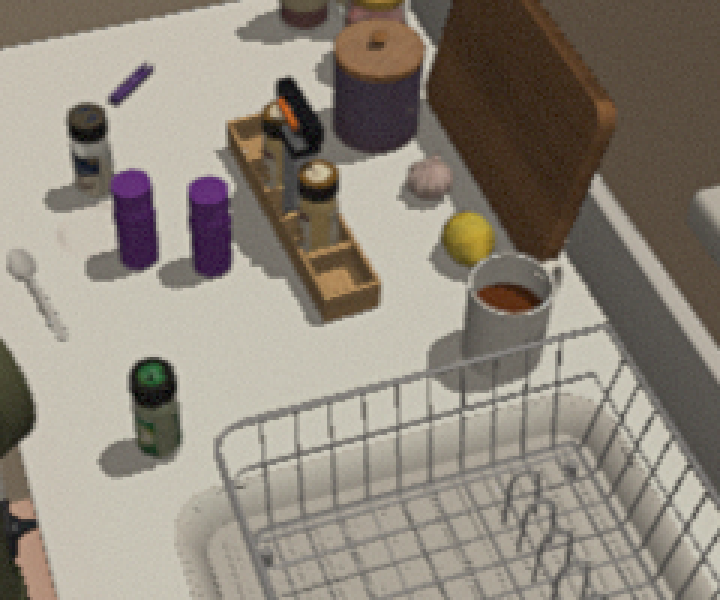

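The top view shows the caddy across crop (91–343, 174–240), the green lid at crop (428,396) and the blue jar's lid at (97,371). Two purple look-alikes stand at (237,293) and (206,356). The side view agrees: green lid (154,372), blue jar lid (88,116).

```bash
cat > h.py <<'E'
from workcell import robot, planner, imaging
import cv2, numpy as np
def ray(c,uv,z):
    R=cv2.Rodrigues(np.array(c["rvec"]))[0]; t=np.array(c["tvec"]).ravel()
    o=-R.T@t; d=R.T@np.linalg.inv(c["intrinsics"])@np.array([uv[0],uv[1],1.])
    return o+d*(z-o[2])/d[2]
def proj(c,p): return cv2.projectPoints(np.array(p,float).reshape(-1,3),np.array(c["rvec"]),np.array(c["tvec"]),np.array(c["intrinsics"]),None)[0][:,0]
E
python3 - <<'E'
from h import *
c=imaging.get_calibration("top"); s=imaging.get_calibration("side")
T=lambda u,v:(150+u*.45,110+v*.45)
S=lambda u,v:(220+u/3,130+v/3)
for n,p,z in [("green",(428,393),.105),("blue",(96,370),.105),("BL",(91,185),.038),("BR",(342,174),.038),("FR",(343,229),.038),("FL",(95,236),.038),("barL",(166,184),.164),("barR",(245,182),.164),("p1",(236,291),.105),("p2",(205,354),.105),("mug",(422,82),.097),("lemon",(308,79),.03),("canister",(103,70),.1)]:
    print(n,ray(c,T(*p),z).round(3))
for n,p,z in [("green",(155,374),.105),("blue",(87,115),.105),("FR",(327,318),.0),("FR38",(325,291),.038),("BR38",(379,280),.038)]: print("side",n,ray(s,S(*p),z).round(3))
w=imaging.get_calibration("wrist");print(w)
R=cv2.Rodrigues(np.array(w["rvec"]))[0];print("cam",-R.T@np.array(w["tvec"]).ravel(),R)
E
```

```text
green [ 0.432 -0.195  0.105]
blue [0.454 0.147 0.105]
BL [0.66  0.171 0.038]
BR [ 0.675 -0.104  0.038]
FR [ 0.613 -0.106  0.038]
FL [0.604 0.165 0.038]
barL [0.637 0.071 0.164]
barR [ 0.64  -0.008  0.164]
p1 [0.536 0.004 0.105]
p2 [0.471 0.035 0.105]
mug [ 0.763 -0.189  0.097]
lemon [ 0.784 -0.065  0.03 ]
canister [0.773 0.15  0.1  ]
side green [ 0.437 -0.197  0.105]
side blue [0.457 0.149 0.105]
side FR [ 0.628 -0.098  0.   ]
side FR38 [ 0.626 -0.096  0.038]
side BR38 [ 0.68  -0.099  0.038]
{'intrinsics': array([[377.88402254,   0.        , 318.45326653],
       [  0.        , 377.88402254, 242.22265504],
       [  0.        ,   0.        ,   1.        ]]), 'rvec': array([-2.42814936,  1.58356762,  0.22262183]), 'tvec': array([-0.62406893, -0.03590123,  0.37869812])}
cam [ 0.31568847 -0.54277228  0.37403506] [[ 4.03216449e-01 -9.15104608e-01  2.26512798e-04]
 [-8.79571960e-01 -3.87491605e-01  2.76049677e-01]
 [-2.52526559e-01 -1.11507005e-01 -9.61143342e-01]]
```

Run:
```python
from h import *
for yaw in (92.6,-87.4):
    for p in [(.434,-.196,.2),(.434,-.196,.066),(.643,-.074,.074),(.643,-.074,.25),(.455,.148,.066),(.632,.138,.2),(.637,.032,.134),(.637,.032,.28),(.6,.03,.33)]:
        q=planner.ik(p,[180,0,yaw]); print(yaw,p,None if q is None else np.round(q,0))
robot.move_ptp([.434,-.196,.22],[180,0,92.6] if planner.ik([.434,-.196,.22],[180,0,92.6]) is not None else [180,0,-87.4])
im=imaging.get_image("wrist");c=imaging.get_calibration("wrist");cv2.imwrite("pics/w1.png",im)
np.savez("w1.npz",**c)
for t in ["jar_green","caddy"]:
    for d in imaging.trace(t,"wrist"): print(t,round(d["conf"],2),d["bbox"])
s=robot.state();print(s["t"],s["tool_pos"],s["tool_rot"],s["q"])
```

```text
92.6 (0.434, -0.196, 0.2) [ 49.  21. -38. 110.  16.  55.   6.]
92.6 (0.434, -0.196, 0.066) [ 42.  31. -30. 120.  26.  36.  -4.]
92.6 (0.643, -0.074, 0.074) [ 25.  43. -36.  93.  30.  54. -19.]
92.6 (0.643, -0.074, 0.25) [ 29.  35. -45.  80.  25.  75. -15.]
92.6 (0.455, 0.148, 0.066) [  5.  33. -39. 119.  33.  39. -53.]
92.6 (0.632, 0.138, 0.2) [ 12.  38. -48.  85.  29.  70. -37.]
92.6 (0.637, 0.032, 0.134) [ 19.  40. -43.  91.  30.  61. -29.]
92.6 (0.637, 0.032, 0.28) [ 24.  35. -54.  79.  28.  80. -27.]
92.6 (0.6, 0.03, 0.33) [ 26.  30. -55.  79.  24.  83. -25.]
-87.4 (0.434, -0.196, 0.2) [  17.   18.    5.  111.   -2.   52. -154.]
-87.4 (0.434, -0.196, 0.066) [  15.   29.   10.  120.   -9.   32. -146.]
-87.4 (0.643, -0.074, 0.074) [  -2.   40.   11.   93.   -9.   48. -165.]
-87.4 (0.643, -0.074, 0.25) [ -27.   44.   66.   81.  -40.   80. -138.]
-87.4 (0.455, 0.148, 0.066) [ 21.  46. -70. 119.  54.  56. 104.]
-87.4 (0.632, 0.138, 0.2) [ 20.  47. -70.  85.  44.  80. 130.]
-87.4 (0.637, 0.032, 0.134) [ -37.   51.   66.   92.  -49.   70. -139.]
-87.4 (0.637, 0.032, 0.28) [ -37.   41.   66.   80.  -37.   83. -149.]
-87.4 (0.6, 0.03, 0.33) [ -39.   35.   66.   80.  -32.   85. -152.]
jar_green 0.94 [316.0, 225.1, 56.4, 70.5]
caddy 0.6 [586.0, 59.9, 107.0, 119.7]
2.6917 [ 0.4337998  -0.19719983  0.21981729] [-1.79987095e+02 -3.78573812e-03  9.24483520e+01] [ 50.20794503  19.28816345 -38.82153623 108.30036661  14.24826268
  57.28129648   7.62235417]
```

View pics/w1.png

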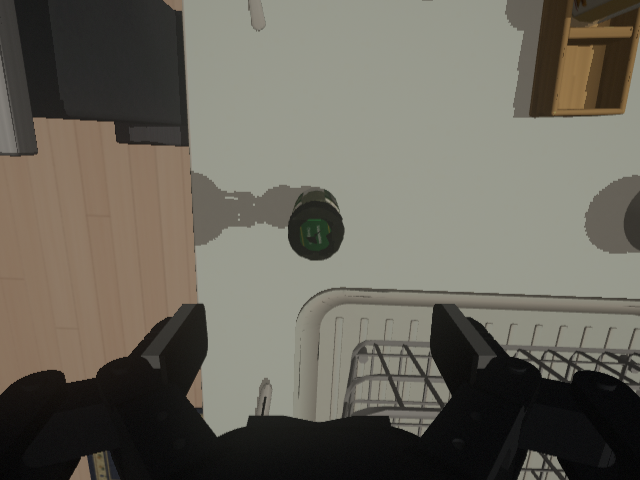

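The wrist view shows the green lid centred at about (316,232), between the fingers. The caddy's right end is at the upper right, with its rim corners near (555,112) and (624,115).

Run:
```python
from h import *
c=dict(np.load("w1.npz"))
print("green",ray(c,(316,231.5),.105),"FR",ray(c,(531,115),0),ray(c,(553,113),.038),"BR",ray(c,(624,115),.038))
g=ray(c,(316,231.5),.105)
robot.servo_line([g[0],g[1],.066],0.15)
robot.set_gripper(0.3,40)
s=robot.state();print(s["t"],s["gripper_width"],s["grasp_force"],s["tool_pos"])
robot.servo_line([g[0],g[1],.25],0.2)
robot.move_ptp([.56,-.03,.30],[180,0,92.6])
im=imaging.get_image("wrist");c=imaging.get_calibration("wrist");cv2.imwrite("pics/w2.png",im)
np.savez("w2.npz",**c)
s=robot.state();print(s["t"],s["gripper_width"],s["grasp_force"],s["tool_pos"])
```

```text
green [ 0.43101243 -0.19316968  0.105     ] FR [ 0.62248819 -0.10273684  0.        ] [ 0.61990305 -0.10301286  0.038     ] BR [ 0.67797676 -0.10216526  0.038     ]
4.3583 0.46585516234145563 40.035470277071 [ 0.431374   -0.19332941  0.06648288]
6.3417 0.4641071261200728 40.37291698157787 [ 0.55915953 -0.03213598  0.29899876]
```

View pics/w2.png

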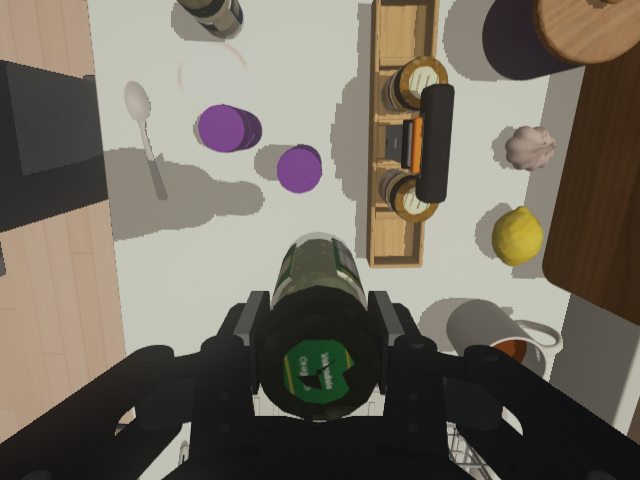

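The wrist view shows the green jar held at (320,330). The caddy's right end is at (370–423, 268), the bar runs (437,88)–(432,198), and the blue jar is at the top, around (215,10).

Run:
```python
import cv2
a=cv2.imread("pics/w2.png")[0:290,350:480]
a=cv2.resize(a,None,fx=2.06,fy=2.06,interpolation=3)
b=cv2.imread("pics/w2.png")[190:290,350:450]; b=cv2.resize(b,(500,500),interpolation=3)
import numpy as np
o=np.zeros((600,780,3),np.uint8); o[:a.shape[0],:a.shape[1]]=a; o[:500,275:775]=b
cv2.imwrite("pics/w2c.png",o)
```

```text
(no output)
```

View pics/w2c.png

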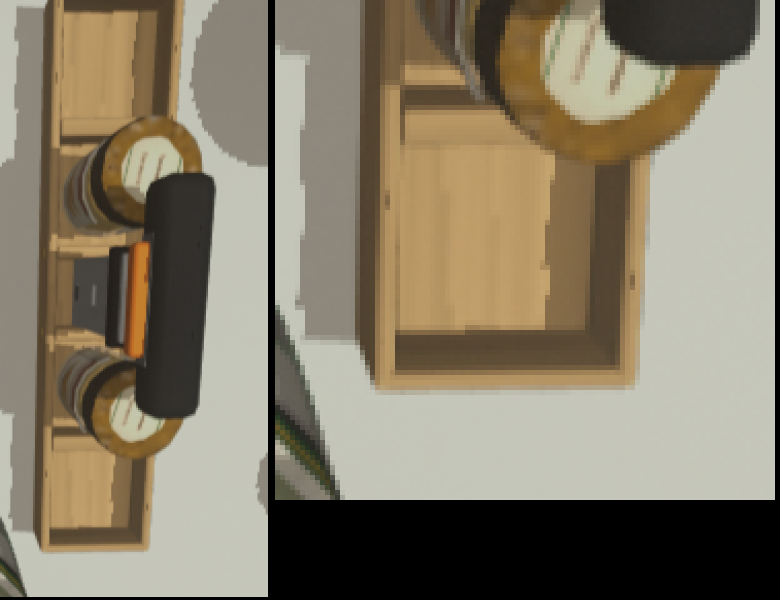

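```bash
cat >> h.py <<'E'
from scipy.optimize import least_squares
def fit(c,pts,x0,lines=()):
    """pts: [(local xyz,(u,v))]; lines: (local a,b,(u,v)) pixel on the line. -> x,y,yaw(rad)"""
    def W(x,p): 
        p=np.array(p,float); k,s=np.cos(x[2]),np.sin(x[2])
        return np.c_[x[0]+k*p[:,0]-s*p[:,1], x[1]+s*p[:,0]+k*p[:,1], p[:,2]]
    def f(x):
        r=list((proj(c,W(x,[p for p,_ in pts]))-np.array([u for _,u in pts])).ravel())
        for a,b,u in lines:
            A,B=proj(c,W(x,[a,b])); d=(B-A)/np.linalg.norm(B-A); e=np.array(u)-A; r.append(d[0]*e[1]-d[1]*e[0])
        return r
    o=least_squares(f,x0,loss="soft_l1"); return o.x,np.round(f(o.x),1)
E
python3 - <<'E'
from h import *
c=dict(np.load("w2.npz"))
pts=[((-.03,-.138,.038),(370.2,267.4)),((.03,-.138,.038),(422.2,266.8)),((-.03,-.138,0),(367.2,262.4))]
L=[((-.03,-.138,.038),(-.03,.138,.038),(376.2,0)),((.03,-.138,.038),(.03,.138,.038),(438.8,0))]
print(fit(c,pts,[.64,.03,.04],L))
t=imaging.get_calibration("top"); T=lambda u,v:(150+u*.45,110+v*.45)
print(fit(t,[((.03,.138,.038),T(91,185)),((.03,-.138,.038),T(342,174)),((-.03,-.138,.038),T(343,229)),((-.03,.138,.038),T(95,236))],[.64,.03,.04]))
b=ray(c,(440.8,85),.16),ray(c,(431,202),.16);print(b,(b[0]+b[1])/2)
s=robot.state();print(s["contact_force"])
E
```

```text
(array([0.64096798, 0.03386607, 0.06190244]), array([-0. ,  0.7,  1. ,  0.4, -1. , -4.9,  0.8, -0.7]))
(array([0.63793772, 0.03191242, 0.04435597]), array([ 0.1, -0.6,  0.2,  0.2,  0.7, -0.3, -1.4,  0.7]))
(array([0.63829253, 0.07422941, 0.16      ]), array([ 0.6417229 , -0.00746262,  0.16      ])) [0.64000771 0.0333834  0.16      ]
[ 0.70280457  0.10871742 -0.81945418]
```

Run:
```python
from h import *
c=dict(np.load("w2.npz"))
l=ray(c,(320.5,353),.338); off=l[:2]-[.55916,-.03214]; print("lid off",off)
print(ray(c,(320.5,265),.233))
sl=np.array([.647,-.0715]); ty=sl-np.array([0,np.clip(off[1],-.003,.003)])
robot.move_ptp([*ty,.16],[180,0,93])
print(robot.state()["tool_pos"])
print(robot.servo_line([*ty,.0735],0.08,force_limit=6)); s=robot.state(); print(s["t"],s["tool_pos"],s["contact_force"])
im=imaging.get_image("wrist");cv2.imwrite("pics/w3.png",im);np.savez("w3.npz",**imaging.get_calibration("wrist"))
```

```text
lid off [-0.00020441  0.00498491]
[ 0.55958127 -0.03532569  0.233     ]
[ 0.64687147 -0.07430762  0.16106189]
True
8.0667 [ 0.64642987 -0.07444941  0.07461025] [-0.41816331  0.548674    4.93484759]
```

View pics/w3.png

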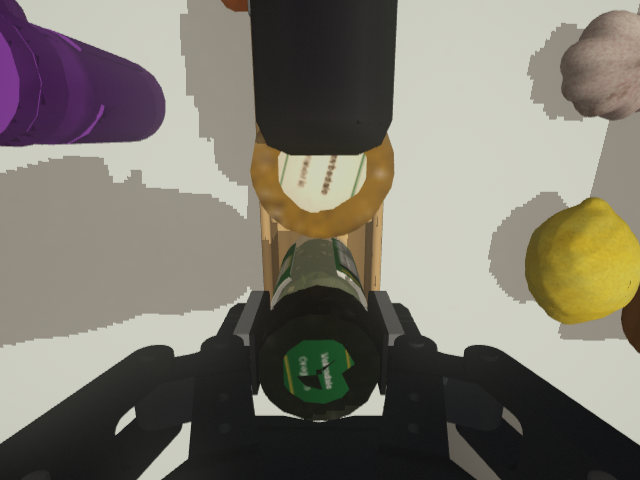

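The jar stands inside the right-hand well: it touched at z 0.0746, the expected floor height, and the bar and tray are aligned with the gripper. I'll release it and go to the blue jar.

Run:
```python
from h import *
robot.set_gripper(1.0)
p=robot.state()["tool_pos"]
robot.servo_line([p[0],p[1],.22],0.2)
robot.move_ptp([.455,.148,.22],[180,0,93])
im=imaging.get_image("wrist");c=imaging.get_calibration("wrist");cv2.imwrite("pics/w4.png",im);np.savez("w4.npz",**c)
for d in imaging.trace("jar_blue","wrist"): print(round(d["conf"],2),d["bbox"])
im=imaging.get_image("top");cv2.imwrite("pics/t4.png",im)
print(robot.state()["t"])
a=cv2.imread("pics/w4.png")
t=cv2.resize(im[170:230,180:320],None,fx=2.2,fy=2.2,interpolation=3)
a[348:480,332:640]=t; cv2.imwrite("pics/w4c.png",a)
```

```text
0.73 [313.9, 225.6, 53.9, 72.6]
10.7917
```

View pics/w4c.png

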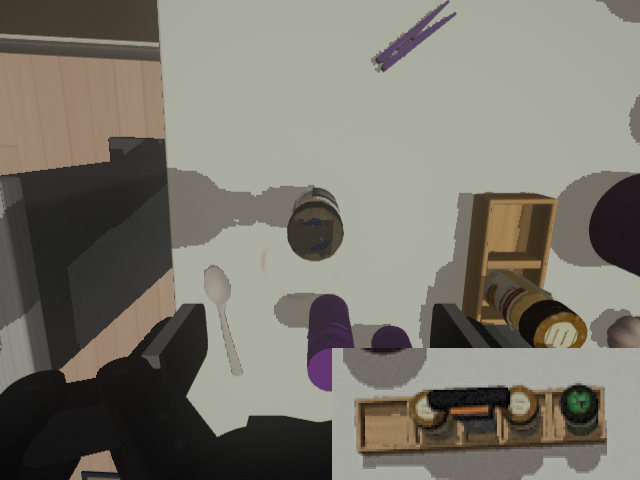

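The inset shows the green jar in the right-hand well. The blue jar's lid centre is at (315.5,231), and the empty left well is at about (490–550, 197–260). I'll grasp the blue jar and zoom in on that well.

Run:
```python
from h import *
c=dict(np.load("w4.npz"))
g=ray(c,(315.5,231),.105);print(g)
a=cv2.imread("pics/w4.png")[185:275,460:570];cv2.imwrite("pics/w4z.png",cv2.resize(a,None,fx=6,fy=6,interpolation=3))
robot.servo_line([g[0],g[1]+.002,.066],0.15)
robot.set_gripper(0.3,40)
s=robot.state();print(s["t"],s["gripper_width"],s["grasp_force"],s["tool_pos"])
robot.servo_line([g[0],g[1]+.002,.25],0.2)
```

```text
[0.4531835  0.15172255 0.105     ]
12.45 0.46837085595510547 39.83308408409357 [0.45340211 0.15374786 0.06652896]
```

View pics/w4z.png

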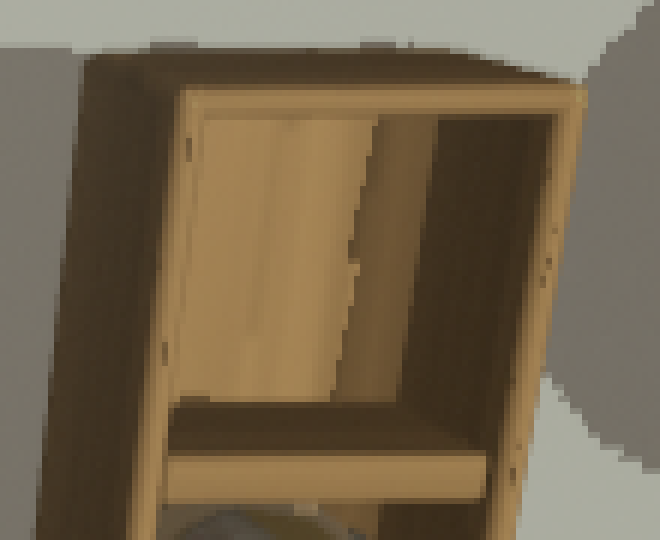

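The zoom shows the rim's left corners at pixels (490,199.7) and (557,199.7), and the foot of the front-left corner at (474,195). The blue jar is gripped.

Run:
```python
from h import *
c=dict(np.load("w4.npz"))
pts=[((-.03,.138,.038),(490,199.7)),((.03,.138,.038),(557.2,199.7)),((-.03,.138,0),(474.2,195))]
L=[((-.03,-.138,.038),(-.03,.138,.038),(481.7,275)),((.03,-.138,.038),(.03,.138,.038),(546.2,275))]
x,r=fit(c,pts,[.64,.03,.05],L);print(x,r)
sl=np.array([x[0]-.106*np.sin(x[2]),x[1]+.106*np.cos(x[2])]);print("slot",sl)
c3=dict(np.load("w3.npz"))
print("green lid now",ray(c3,(320.5,353),.113))
```

```text
[0.64098544 0.03328305 0.05867802] [-0.1  0.8  2.1  0.1 -1.5 -1.2  0.5 -0.5]
slot [0.63476914 0.13910062]
green lid now [ 0.64616095 -0.06991889  0.113     ]
```

Run:
```python
from h import *
robot.move_ptp([.6348,.1385,.17],[180,0,93.3])
p=robot.state()["tool_pos"];print(p)
print(robot.servo_line([.6348,.1385,.0735],0.08,force_limit=6)); s=robot.state(); print(s["t"],s["tool_pos"],s["contact_force"])
im=imaging.get_image("wrist");cv2.imwrite("pics/w5.png",im)
if abs(s["tool_pos"][2]-.0745)<.003:
    robot.set_gripper(1.0)
    robot.servo_line([.6348,.1385,.24],0.2)
    robot.move_ptp([.600,.0335,.27],[180,0,93.3])
    im=imaging.get_image("wrist");c=imaging.get_calibration("wrist");np.savez("w6.npz",**c);cv2.imwrite("pics/w6.png",im)
    for d in imaging.trace("grip_bar","wrist"): print(round(d["conf"],2),d["bbox"])
    imt=imaging.get_image("top"); t=cv2.resize(imt[170:230,180:320],None,fx=2.2,fy=2.2,interpolation=3)
    im[348:480,332:640]=t; cv2.imwrite("pics/w6c.png",im); print(robot.state()["t"],robot.state()["tool_pos"])
```

```text
[0.63350414 0.13963173 0.16997503]
True
15.1583 [0.6344601  0.13901551 0.10176415] [-0.12575301 -0.22711364  4.12348296]
```

View pics/w5.png

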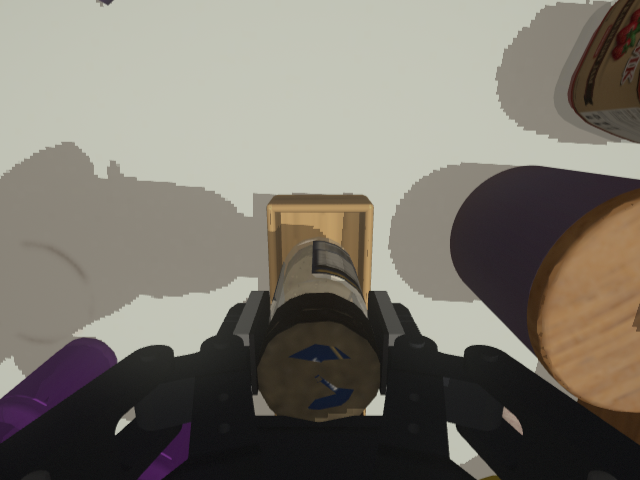

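The blue jar (lid centre about (320,357)) is on the rim rather than in the well; the far rim edge is at row 205. It's centred in x, so the error is in y.

Run:
```python
from h import *
c=imaging.get_calibration("wrist")
s=robot.state();print(s["tool_pos"],s["contact_force"])
print("lid",ray(c,(320,356),.141),"rimL",ray(c,(268,206),.038),ray(c,(373,205),.038), "rim inner far",ray(c,(320,212),.038))
print("jar shoulder bottom visible back edge row 240 as z=.036:",ray(c,(320,241),.036), "z .12",ray(c,(320,291),.12))
for d in [imaging.trace("jar_blue","wrist")]: print([(round(e["conf"],2),e["bbox"]) for e in d])
```

```text
[0.63449231 0.13880578 0.10192697] [0.79068606 1.4879618  2.43104586]
lid [0.63405526 0.14273787 0.141     ] rimL [0.6038855  0.16937838 0.038     ] [0.66188163 0.17328344 0.038     ] rim inner far [0.63283813 0.1676632  0.038     ]
jar shoulder bottom visible back edge row 240 as z=.036: [0.63385476 0.15036249 0.036     ] z .12 [0.63335254 0.15559115 0.12      ]
[(0.7, [320.9, 330.6, 125.2, 187.4])]
```

Run:
```python
from h import *
c2=dict(np.load("w2.npz"))
# predicted bottom far-edge row for upright jar centred at tool + dy
for dy in (-.004,0,.004): print("w2 pred",dy,proj(c2,[[.5592,-.0321+dy+.0205,.2335],[.5592,-.0321+dy,.3375]]))
robot.servo_line([.6345,.1385,.15],0.15)
im=imaging.get_image("wrist");c=imaging.get_calibration("wrist");cv2.imwrite("pics/w7.png",im)
p=robot.state()["tool_pos"];print(p)
for dy in (-.004,0,.004): print("w7 pred",dy,proj(c,[[p[0],p[1]+dy+.0205,p[2]-.0665],[p[0],p[1]+dy,p[2]+.0385]]))
for cam in ("wrist","side"):
    if cam=="side": ims=imaging.get_image("side");cv2.imwrite("pics/s7.png",ims); c=imaging.get_calibration("side")
    for d in imaging.trace("jar_blue",cam)[:2]:
        m=d["pixels"]; v,u=np.nonzero(m); print(cam,round(d["conf"],2),d["bbox"])
        if cam=="side":
            print(cv2.fitLine(np.c_[u,v].astype(np.float32),cv2.DIST_L2,0,.01,.01).ravel())
q=proj(c,[[p[0],p[1],p[2]-.0665],[p[0],p[1],p[2]+.0385]]);print("side pred",q)
a=cv2.imread("pics/w7.png")[220:440,230:410]; u,v=(q.mean(0)).astype(int)
b=ims[v-40:v+40,u-40:u+40]; w2=cv2.imread("pics/w2.png")[220:440,230:410]
o=np.hstack([cv2.resize(w2,(270,330)),cv2.resize(a,(270,330)),cv2.resize(b,(260,330),interpolation=3)]);cv2.imwrite("pics/cmp.png",o)
```

```text
w2 pred -0.004 [[321.35363978 232.57346539]
 [320.03223536 376.74243955]]
w2 pred 0 [[321.66802606 225.74160887]
 [320.58192959 365.86569466]]
w2 pred 0.004 [[321.9856851  218.83863267]
 [321.14189381 354.78573864]]
[0.63387606 0.13785189 0.14870771]
w7 pred -0.004 [[321.88146588 232.23342817]
 [319.53543065 376.90209379]]
w7 pred 0 [[322.29647605 225.43620322]
 [320.25872583 366.03910312]]
w7 pred 0.004 [[322.71578834 218.56851601]
 [320.99553671 354.97312352]]
wrist 0.87 [320.0, 330.4, 121.3, 186.7]
side 0.65 [306.6, 148.9, 17.9, 34.4]
[ 6.1976340e-02 -9.9807763e-01  3.0592807e+02  1.5003117e+02]
side pred [[306.00776087 164.01165345]
 [305.27301711 136.74961102]]
```

View pics/cmp.png

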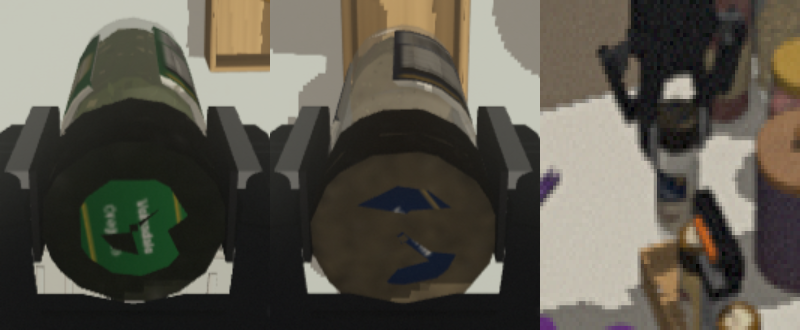

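The jar is about 3–4 mm further toward −y in the grip than I assumed, with a slight lean, so it landed on the divider. I'll shift 4 mm toward +y and retry, with a small search if it's still blocked.

Run:
```python
from h import *
for y in (.1430,.1455,.1410):
    robot.servo_line([.6348,y,.115],0.1)
    hit=robot.servo_line([.6348,y,.0735],0.06,force_limit=6); s=robot.state(); print(y,hit,s["t"],s["tool_pos"],s["contact_force"])
    if s["tool_pos"][2]<.079: break
im=imaging.get_image("wrist");cv2.imwrite("pics/w8.png",im)
```

```text
0.143 True 17.075 [0.63418676 0.14243052 0.07427443] [-1.13024762 -0.90959121  6.00965462]
```

The jar reached the floor. I'll release it, then check the jars and the bar numerically from above.

Run:
```python
from h import *
robot.set_gripper(1.0)
robot.servo_line([.6348,.1425,.25],0.2)
robot.move_ptp([.640,.0335,.27],[180,0,93.3])
im=imaging.get_image("wrist");c=imaging.get_calibration("wrist");cv2.imwrite("pics/w9.png",im)
np.savez("w9.npz",**c)
for t in ["grip_bar","jar_blue","jar_green","jar_in_left","caddy"]:
    for d in imaging.trace(t,"wrist")[:3]: print(t,round(d["conf"],2),np.round(d["bbox"]))
y=.058;R=lambda p:[.641+p[0]*np.cos(y)-p[1]*np.sin(y),.0335+p[0]*np.sin(y)+p[1]*np.cos(y),p[2]]
names={"bar+":(0,.042,.164),"bar-":(0,-.042,.164),"jarL":(0,.106,.113),"inL":(0,.048,.113),"FLrim":(-.03,.138,.038),"BLrim":(.03,.138,.038),"btn":(-.016,0,.152)}
P=proj(c,[R(v) for v in names.values()])
for n,p in zip(names,P): print(n,p.round(0))
# orange button pixels
h=cv2.cvtColor(im,cv2.COLOR_BGR2HSV); m=cv2.inRange(h,(5,190,150),(14,255,255)); n,l,st,ce=cv2.connectedComponentsWithStats(m)
print([ (st[i],ce[i].round(1)) for i in range(1,n) if st[i,4]>60])
# dark pixels at bar rows: column extents
g=im.max(2)
for r in range(int(P[0][1])-20,int(P[1][1])+10,12):
    k=np.nonzero(g[r,230:420]<60)[0]; print(r,(k.min()+230,k.max()+230,len(k)) if len(k) else None)
it=imaging.get_image("top");cv2.imwrite("pics/t9.png",it);ct=imaging.get_calibration("top")
for t in ["jar_blue","jar_green"]:
    for d in imaging.trace(t,"top")[:3]: print("top",t,round(d["conf"],2),np.round(d["bbox"]),ray(ct,d["bbox"][:2],.1).round(3))
print(robot.state()["t"],robot.state()["tool_pos"])
```

```text
grip_bar 0.9 [318. 230.  36. 122.]
grip_bar 0.39 [320. 192.  67. 270.]
jar_blue 0.95 [319.  88.  53.  62.]
jar_green 0.65 [321. 328.  44.  67.]
jar_in_left 0.68 [322. 157.  52.  42.]
jar_in_left 0.31 [319.  88.  53.  65.]
caddy 0.68 [324. 191.  67. 279.]
bar+ [322. 180.]
bar- [322. 299.]
jarL [322.  84.]
inL [322. 165.]
FLrim [288.  57.]
BLrim [355.  56.]
btn [299. 237.]
[]
159 None
171 None
183 (np.int64(307), np.int64(335), 29)
195 (np.int64(307), np.int64(335), 29)
207 (np.int64(307), np.int64(339), 32)
219 (np.int64(307), np.int64(339), 32)
231 (np.int64(307), np.int64(339), 32)
243 (np.int64(307), np.int64(339), 32)
255 (np.int64(307), np.int64(338), 32)
267 (np.int64(299), np.int64(335), 29)
279 (np.int64(308), np.int64(335), 28)
291 None
303 (np.int64(306), np.int64(333), 4)
top jar_blue 0.5 [200. 204.  19.  21.] [0.622 0.138 0.1  ]
top jar_green 0.58 [293. 196.  18.  26.] [ 0.643 -0.08   0.1  ]
19.6417 [0.63993698 0.0341726  0.26991153]
```

Bar columns 307–336 are centred on the gripper, and both jars are seen in the end wells. Next I'll pinch the bar and draw it up.

Run:
```python
from h import *
x,y=.6398,.0355
def S(l):
    s=robot.state(); print(l,round(s["t"],2),s["tool_pos"].round(4),s["contact_force"].round(2),round(s["gripper_width"],3),round(float(s["grasp_force"]),1)); return s
h=robot.servo_line([x,y,.134],0.08,force_limit=8); S(f"down {h}")
robot.set_gripper(0.0,80); robot.hold(.3); s=S("grip")
p=s["tool_pos"]; z0=p[2]
for dz in (.02,.06,.084):
    h=robot.servo_line([p[0],p[1],z0+dz],0.05,force_limit=6); s=S(f"up {dz} {h}")
    if h: break
```

```text
down False 21.49 [0.6401 0.0356 0.1345] [-0.04 -0.85 -0.84] 1.0 0.0
grip 22.41 [0.6405 0.0355 0.1344] [3.08 0.16 3.31] 0.219 80.1
up 0.02 True 22.62 [0.6404 0.0355 0.1358] [ 0.82  0.78 -0.65] 0.22 79.5
```

Run:
```python
from h import *
def S(l):
    s=robot.state(); print(l,round(s["t"],2),s["tool_pos"].round(4),s["contact_force"].round(2),round(s["gripper_width"],3),round(float(s["grasp_force"]),1)); return s
p=S("0")["tool_pos"]
for z in (.142,.150,.18,.217):
    h=robot.servo_line([.6402,.0355,z],0.05,force_limit=6); s=S(f"up {z} {h}")
    if h: break
```

```text
0 22.62 [0.6404 0.0355 0.1358] [ 0.82  0.78 -0.65] 0.22 79.5
up 0.142 False 22.89 [0.6399 0.0354 0.142 ] [ 1.99  0.69 -0.31] 0.219 79.5
up 0.15 False 23.2 [0.64   0.0354 0.1503] [ 1.26 -0.07 -0.38] 0.223 79.5
up 0.18 False 23.95 [0.6401 0.0354 0.1801] [ 0.25  0.08 -0.52] 0.221 79.4
up 0.217 False 24.84 [0.6402 0.0355 0.217 ] [-0.78 -0.76  0.35] 0.219 79.5
```

The handle slides freely with the bar still pinched. Next is up to the second stop, then the lift.

Run:
```python
from h import *
def S(l):
    s=robot.state(); print(l,round(s["t"],2),s["tool_pos"].round(4),s["contact_force"].round(2),round(s["gripper_width"],3),round(float(s["grasp_force"]),1)); return s
for z,v in ((.224,.02),(.229,.02),(.25,.04),(.278,.04)):
    robot.servo_line([.6402,.0355,z],v); S(z)
robot.hold(1.0); S("hold")
im=imaging.get_image("side");cv2.imwrite("pics/s10.png",im);cs=imaging.get_calibration("side")
for t in ["jar_green","jar_blue","jar_in_left","caddy","grip_bar"]:
    for d in imaging.trace(t,"side")[:3]: print(t,round(d["conf"],2),np.round(d["bbox"]))
y=.058;R=lambda p,z:[.641+p[0]*np.cos(y)-p[1]*np.sin(y),.0345+p[0]*np.sin(y)+p[1]*np.cos(y),p[2]+z]
for z in (.0,.05): print(z,proj(cs,[R((-.03,-.138,0),z),R((0,-.106,.06),z),R((0,.106,.06),z),R((-.03,.138,.038),z)]).round(0).tolist())
```

```text
0.224 25.34 [0.6402 0.0354 0.2242] [-0.81 -0.89 -0.27] 0.221 79.5
0.229 25.74 [0.64   0.0355 0.2284] [ 0.5  -0.83 -8.34] 0.218 78.9
0.25 26.42 [0.6401 0.0355 0.25  ] [-0.03  0.03 -8.46] 0.218 78.9
0.278 27.27 [0.64   0.0354 0.2778] [ 0.32 -0.39 -8.84] 0.218 78.9
hold 28.27 [0.6402 0.0355 0.278 ] [-0.04 -0.48 -9.19] 0.222 78.9
jar_green 0.91 [336. 201.  16.  30.]
jar_blue 0.6 [306. 154.  15.  30.]
jar_in_left 0.73 [312. 165.   4.  27.]
caddy 0.7 [321. 171.  51. 103.]
grip_bar 0.77 [321. 144.  12.  50.]
0.0 [[327.0, 238.0], [333.0, 214.0], [306.0, 169.0], [294.0, 170.0]]
0.05 [[327.0, 227.0], [333.0, 202.0], [306.0, 157.0], [293.0, 158.0]]
```

The load of about 8.7 N matches the full caddy. The jars appear where a level caddy 5 cm up would put them, so I'm handing in.

```bash
python3 -c "
from workcell import robot
print(robot.sign_off())"
```

```text
the job is handed in; nothing more can be done
None
```

I handed the job in with both jars in the end wells, the handle drawn to its second stop, and the loaded caddy held by its bar about 5 cm above the worktop; no verdict came back, so this rests on my own pose and force readings.

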